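Close the open glaze jar on the glazing bench

TASK

The middle-sized loose lid belongs to the open glaze jar: take the brush off the jar's mouth and lay it flat in the steel tray, then set that lid on the jar's neck, turn it backwards (counter-clockwise from above) until its thread drops into place, and screw it clockwise until it is fully home against its stop. The jar stays in its pocket of the carrier; leave the other jars, the other lids and the pots standing where they are.

Things in the scene. Friction and masses are not known exactly. Their poses are not given: they have to be found in the camera images.
- carrier: Fixed plywood jar carrier, 121 x 333 x 60 mm, with three square pockets (91 mm wide, floor 12 mm above the bench) in a row along its y axis, 106 mm apart. Origin: centre of its underside, on the bench. Its place, its yaw and which pocket holds the open jar vary.
- jar: The open glaze jar: cream-white, square body 88 x 88 x 84 mm, round threaded neck, loose in a carrier pocket (1.5 mm play each side; it cannot turn there), about 0.8 kg. Origin: centre of its underside; z up. Shoulder at z = 92 mm, rim at z = 114 mm. Neck 47 mm in diameter, 54 mm over the thread, rim chamfered.
- jar_mouth (a point): Centre of the open jar's rim, jar z = 114 mm; the brush lies across it at the start. A lid set down at random mostly rests with its lugs on the ribs or the stops' tops, its origin at jar z = 106 to 111 mm; clockwise from there it mostly runs against stops, unthreaded. Turned back, by up to 80 degrees, it may first drop 3 mm off the stops onto the ribs, climbs, and then drops 7 mm into the gaps.
- thread_start (a point): Point on the jar's axis at jar z = 104 mm. Dropped in, the lid's origin is at jar z = 102.5 to 104.5 mm. The gaps leave the lugs 16 degrees of play; turned farther back they meet a stop. Thread: four starts 90 degrees apart, right-handed, clockwise from above goes down, 5.1 mm per radian, ribs 8 mm apart, 1.4 mm of play up and down.
- lid_home (a point): Point on the jar's axis at jar z = 98.2 mm, where the lid's origin is when the lid is fully home: 52 to 68 degrees clockwise from the gap, 4.6 to 6 mm lower, against a firm stop. The lid's top is then 6 mm above the rim. It stays where it is left (friction holds the thread).
- lid: The open jar's lid: round, white plastic, knurled, 62 mm in diameter, 22 mm high, about 45 g, the middle one in size of the three loose lids, lying right way up on the bat. Origin: centre of its underside (skirt's lower edge); z up. Skirt 56.6 mm wide inside, 16.4 mm deep, with four inward lugs 90 degrees apart just above its lower edge; their position round the rim cannot be seen from outside.
- big_lid: A larger lid of another jar, 76 mm in diameter, 22 mm high, lying on the bat; to be left alone. Origin: centre of its underside.
- small_lid: A smaller lid of another jar, 44 mm in diameter, 18 mm high, lying on the bat; to be left alone. Origin: centre of its underside.
- bat: Fixed round wooden throwing bat, 230 mm in diameter, 12 mm thick, on the left or right of the bench, on which the three loose lids lie about 65 mm from its centre. Origin: centre of its underside, on the bench.
- brush: Flat glaze brush, 185 mm long, 9 mm thick, about 35 g, lying across the open jar's rim. Origin: in its underside, near its centre of mass, over the jar's mouth; x points to the bristles, z up. Wooden handle 14 mm wide from x = -100 to +18 mm, head 40 mm wide from x = +18 to +85 mm. Handle points roughly towards the robot.
- tray: Fixed shallow steel tray, 250 (x) x 120 (y) x 20 mm (z), walls and floor 4 mm thick, on the other side of the bench from the bat. Origin: centre of its underside, on the bench.
- closed_jar0: A closed glaze jar like the open one but with its lid on (120 mm high), loose in another pocket; bystander. Origin: centre of its underside.
- closed_jar1: The second closed jar, the same; bystander.
- vase: Loose tall bisque-fired terracotta vase, 190 mm high, 84 mm across, standing between the robot and the carrier; bystander. Origin: centre of its foot.
- pot: Loose squat grey pot, 105 mm high, 92 mm across, standing between the robot and the carrier; bystander. Origin: centre of its foot.
Mind the look-alikes: they are no part of the job. Leave any red look-alike of the jar alone.

How it is judged:
By the outcome, as a careful person would: the job done as asked, in the order asked, and still so for the second after the job is handed in, with the robot touching nothing.
It also fails if it takes over 72 s, if anything falls off the work surface, if the arm or the gripper's body presses on something with over 40 N, if the wrist force passes 120 N, or if a joint passes its speed limit or range.

ROBOT

A 7-joint arm with a two-finger parallel gripper is mounted at the origin on the work surface. World frame = base frame: x ahead of the robot, y to its left, z up, the work surface at z = 0. Lengths are in m, angles in rad, forces in N, time in s.
With the tool pointing down it reaches from about 0.4 to 0.925 m from the base axis. Payload 4.1 kg.
Tool frame: the origin (TCP) lies at the very end of the fingers, on their centre line; the grasp point (between the pads) lies 19 mm behind it; z points along the fingers, y is the line along which they close (so a half turn about z gives the same grasp; the last joint's range is limited). The gripper opens to 85 mm and grips with 20 to 120 N. Pads are 22 mm wide; open, the fingers measure 114 mm over their backs; the gripper's body (76 mm by 85 mm) begins 54 mm behind the grasp point. The pads swing forward as they close: fully open they stand 13 mm farther back than shut.
Start: joints at [-1.245, 0.398, 0.045, 1.537, -0.019, 1.207, -0.051], TCP at [0.268, 0.592, 0.231] pointing down, gripper open.
Joint ranges: [-2.82, 2.82], [-0.49, 2.23], [-1.37, 1.46], [0, 2.46], [-1.36, 4.5], [0.23, 2], [-2.94, 2.94]. Speed limits (rad/s): [2.57, 2.57, 3.14, 3.14, 3.14, 3.14, 3.14].

INTERFACE

Orientations are given as a unit quaternion [w, x, y, z].
In Python, from cell import bot gives the robot as it stands.
- The arm moves only by the tool servo_tool, never from a script. Its argument "steps" is a list of rows, each an object of numbers: "x", "y", "z": the shift along the tool's x, y, z in units of 15 cm (1.0 is 15 cm); "ax", "ay", "az": the turn, a rotation vector about the tool's x, y, z in units of 0.5 rad (1.0 is 0.5 rad); "fingers": the closure, from -1 (fully open) to 1 (shut), so that 0 is half open. In form: [{"x": .., "y": .., "z": .., "ax": .., "ay": .., "az": .., "fingers": ..}, ...]. A call has 1 to 10 rows; each row is the pose to reach, as a shift and turn from the pose commanded when the call began, along the tool's axes at that moment; what a row does not reach only later rows make up. A row lasts 1/8 s, in which the tool goes at most 62.5 mm and 10.7 degrees, less where a joint would pass 70% of its speed; a pose out of reach is approached as far as the arm can. A call with a number of a shift or a turn outside -1 to 1 is refused whole. A call with a gripper value outside its range is refused whole. The fingers move at their own pace and stop on an object; "newtons" is the grip in N (left out, the last holds). Time passes only in rows, so rows that repeat a pose let the fingers close. It gives the time, the measured TCP pose, the force, the opening and the grip force at its end, in the units of the state.
- bot.get_state(): the state, without advancing time (a new reading comes with each control period).
- bot.read_camera(name): name is "scene" or "top" or "wrist"; returns a dict with "frame" (480x640x3 uint8, blue, green, red), "range_z" (480x640 float32, m along the optical axis (not along the pixel's ray), 0 where there is no reading), "fx", "fy", "cx", "cy" (pixels), "dist" ([k1, k2, p1, p2, k3] as OpenCV has them; the pictures are not rectified), "origin" and "rotation" of the camera in the world; the wrist camera has in their place "tool_from_camera" (4x4, takes a point from camera to tool coordinates, whose origin is the TCP and whose axes are the flange's). Camera axes: x right, y down, z forward; pixel columns grow to the right and rows downward; lengths in m; the calibration is good to about 2 mm. A picture is of the moment at which its call begins: read the wrist's pose just before it.
- bot.close_job(): hands the job in; it is judged then, once.
The state is a dict: "time_s": time; "joint_positions": joint angles; "qvel": joint speeds; "effort": joint torques, N m; "eef_pos": TCP position; "eef_rot": TCP orientation; "ft_force": force on the tool from outside, world axes, zero at the start; "moment": the same for the moment, N m; "opening": finger opening in m; "finger_force": force on a finger pad.
Only numpy, scipy, OpenCV 4.12 (cv2) and the standard library are available. Lean on these libraries where they do the work, as an engineer would, in place of code of your own. Each camera call takes 0.05 s, during which the arm holds its last target. There are 200 camera calls.

## Working session

There is one attempt and no reset: what is moved stays moved. The work goes in short steps, Python scripts to look and compute and a tool call to move; the robot and the scene stay as the last step left them, time stands still between calls to the robot, and variables do not carry over. Pictures are saved under pics/ and viewed, at most 10 in all, crops included, and the job is handed in when it is done.

Besides the shell and the picture viewer there is one more tool, called in YAML: its name, and indented under it one key for each argument. servo_tool: Moves the arm, as the interface text tells. Shifts and turns lie within -1 to 1; 1 stands for 15 cm of shift or 0.5 rad of turn. Its arguments: {"type":"object","properties":{"steps":{"type":"array","items":{"type":"object","properties":{"x":{"type":"number"},"y":{"type":"number"},"z":{"type":"number"},"ax":{"type":"number"},"ay":{"type":"number"},"az":{"type":"number"},"fingers":{"type":"number"}}}},"newtons":{"type":"number"}},"required":["steps"]}

```bash
mkdir -p pics; ls; cat > h.py <<'E'
import numpy as np, cv2
from cell import bot
from scipy.spatial.transform import Rotation as R
def rot(q): return R.from_quat([q[1],q[2],q[3],q[0]]).as_matrix()
def cam(name):
    s=bot.get_state(); c=bot.read_camera(name)
    if name=="wrist":
        T=np.array(c["tool_from_camera"]); M=rot(s["eef_rot"])
        c["R"]=M@T[:3,:3]; c["o"]=M@T[:3,3]+np.array(s["eef_pos"])
    else:
        r=np.array(c["rotation"]); c["R"]=r if r.shape==(3,3) else rot(r); c["o"]=np.array(c["origin"])
    return c
def cloud(c):
    h,w=c["range_z"].shape
    u,v=np.meshgrid(np.arange(w),np.arange(h))
    K=np.array([[c["fx"],0,c["cx"]],[0,c["fy"],c["cy"]],[0,0,1.]])
    p=cv2.undistortPoints(np.stack([u,v],-1).reshape(-1,1,2).astype(np.float64),K,np.array(c["dist"],float)).reshape(h,w,2)
    z=c["range_z"]; P=np.dstack([p[...,0]*z,p[...,1]*z,z])@c["R"].T+c["o"]
    P[z==0]=np.nan
    return P
E
python3 - <<'E'
from h import *
for n in ("top","scene"):
    c=cam(n); cv2.imwrite(f"pics/{n}0.png",c["frame"]); P=cloud(c); np.save(n+"0.npy",P); print(n,c["o"],c["R"][:,2],np.isnan(P[...,0]).mean())
s=bot.get_state(); print(s)
E
```

```text
pics
top [ 0.46351794 -0.02527239  1.16625185] [ 0.1347215   0.00863954 -0.99084584] 0.0039453125
scene [1.19976204 0.43499994 0.6685151 ] [-0.64455603 -0.48272778 -0.59289241] 0.018001302083333334
{'time_s': 0.1, 'joint_positions': array([-1.24498109,  0.39910562,  0.04505121,  1.53773725, -0.01871415,
        1.20692024, -0.0506938 ]), 'qvel': array([ 1.49806919e-03, -4.20239797e-03,  7.89031904e-04, -1.61245165e-04,
       -5.82084702e-05,  8.93538325e-04,  1.60398665e-03]), 'effort': array([ 3.70452006e-03, -4.76258326e+01,  1.36998855e+00, -2.54950243e+01,
        1.19502129e-02,  4.98480469e-03,  3.33682053e-06]), 'eef_pos': array([0.26764649, 0.59171614, 0.23038313]), 'eef_rot': array([-1.28581142e-04,  2.10765187e-01,  9.77536328e-01, -8.64816724e-04]), 'ft_force': array([ 1.13554086,  1.17851497, -0.49933173]), 'moment': array([ 0.03474635, -0.00804541,  0.01839759]), 'finger_force': 0.0, 'opening': 0.08525159074082475}
```

View pics/top0.png

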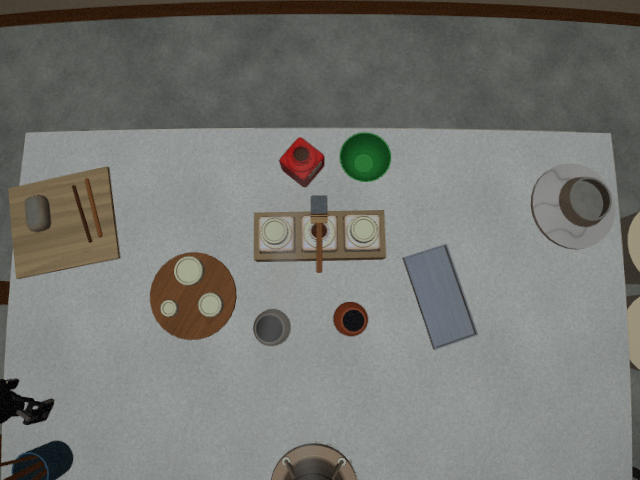

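View pics/scene0.png

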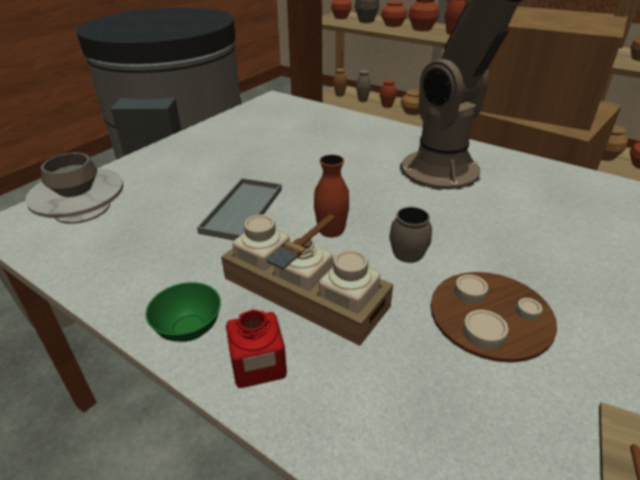

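Top view: the loose lids on the bat are at (188,270), (209,305) and (168,309). The middle-sized one looks like (209,305). The open jar with the brush is in the middle carrier pocket at (319,231), and the tray is at (440,296). The vase is at (350,319), the pot at (271,327) and the red look-alike at (302,160). I'll measure these and check with a crop.

```bash
python3 - <<'E'
from h import *
P=np.load("top0.npy"); f=cv2.imread("pics/top0.png")
def reg(u0,u1,v0,v1,z0,z1):
    Q=P[v0:v1,u0:u1].reshape(-1,3); return Q[(Q[:,2]>z0)&(Q[:,2]<z1)]
def show(n,Q):
    (cx,cy),r=cv2.minEnclosingCircle(Q[:,:2].astype(np.float32)); b=cv2.minAreaRect((Q[:,:2]*1000).astype(np.float32))
    print(n,len(Q),"zmed",np.median(Q[:,2]).round(4),"circ",round(cx,4),round(cy,4),round(r,4),"mean",Q[:,:2].mean(0).round(4),"rect",np.round(b[0]),np.round(b[1]),round(b[2],1))
show("big",reg(168,208,250,290,.025,.05)); show("mid",reg(192,228,288,322,.025,.05)); show("small",reg(155,182,296,320,.022,.05))
show("bat",reg(140,245,245,345,.006,.05))
show("carrier",reg(245,395,200,270,.045,.066))
show("j0lid",reg(255,298,210,255,.125,.15)); show("j1lid",reg(342,385,210,255,.125,.15))
show("handle",reg(310,330,240,280,.11,.16)); show("head",reg(305,335,190,218,.11,.16)); show("brush",reg(300,340,190,280,.123,.16))
show("tray",reg(395,485,235,355,.012,.05)); show("vase",reg(325,380,290,345,.1,.25)); show("pot",reg(245,300,300,355,.05,.25))
show("red",reg(270,335,130,190,.02,.25)); show("green",reg(335,395,130,190,.02,.25))
Q=reg(303,337,214,250,.09,.122); show("neck",Q)
c=cv2.resize(f[195:345,145:395],None,fx=3,fy=3,interpolation=cv2.INTER_CUBIC); cv2.imwrite("pics/crop1.png",c)
E
```

```text
big 691 zmed 0.0315 circ 0.5457 0.329 0.0394 mean [0.5452 0.3285] rect [546. 328.] [77. 74.] 9.1
mid 449 zmed 0.0317 circ 0.4596 0.2684 0.0312 mean [0.4593 0.2685] rect [459. 269.] [59. 60.] 64.7
small 231 zmed 0.0282 circ 0.4491 0.3784 0.0228 mean [0.4488 0.3773] rect [449. 378.] [43. 43.] 77.5
bat 5880 zmed 0.0127 circ 0.5042 0.325 0.1366 mean [0.4811 0.3197] rect [484. 325.] [233. 253.] 7.5
carrier 2248 zmed 0.0594 circ 0.6361 -0.0106 0.1755 mean [ 0.6288 -0.0103] rect [637. -10.] [122. 331.] 1.4
j0lid 535 zmed 0.1299 circ 0.6345 0.0945 0.0318 mean [0.6343 0.0944] rect [635.  94.] [60. 60.] 0.1
j1lid 512 zmed 0.1297 circ 0.6397 -0.1172 0.0315 mean [ 0.6391 -0.1163] rect [ 639. -116.] [61. 58.] 16.9
handle 206 zmed 0.1341 circ 0.5768 -0.0102 0.0406 mean [ 0.5763 -0.0126] rect [576. -10.] [29. 78.] 88.4
head 383 zmed 0.1345 circ 0.6931 -0.0114 0.0321 mean [ 0.6934 -0.011 ] rect [694. -11.] [55. 38.] 0.2
brush 830 zmed 0.1341 circ 0.6295 -0.0108 0.0929 mean [ 0.65   -0.0118] rect [629. -12.] [ 50. 185.] 87.1
tray 588 zmed 0.0189 circ 0.4845 -0.3224 0.1372 mean [ 0.4808 -0.3276] rect [ 484. -325.] [252. 123.] 17.9
vase 893 zmed 0.1875 circ 0.4274 -0.0859 0.0404 mean [ 0.4288 -0.0837] rect [428. -88.] [79. 76.] 0.4
pot 1070 zmed 0.1038 circ 0.4045 0.1048 0.0452 mean [0.4065 0.1012] rect [404. 104.] [86. 88.] 46.0
red 1389 zmed 0.0862 circ 0.8316 0.0346 0.0587 mean [0.8219 0.0334] rect [832.  35.] [92. 90.] 50.0
green 1107 zmed 0.0392 circ 0.8438 -0.1276 0.068 mean [ 0.857  -0.1328] rect [ 844. -129.] [134. 131.] 24.3
neck 774 zmed 0.0999 circ 0.6365 -0.0109 0.0567 mean [ 0.6314 -0.0123] rect [638. -12.] [85. 81.] 0.2
```

View pics/crop1.png

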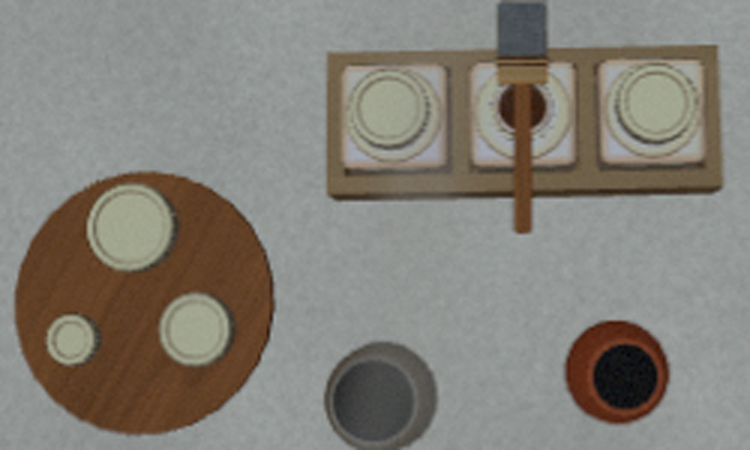

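Crop: the three lids are at (131,227) with an 77 mm diameter, (195,330) with 62 mm, and (71,339) with 44 mm. The one at (195,330) is the middle-sized lid. The open cream jar with the brush is in the middle pocket at (522,107). I'm moving above the brush handle now.

servo_tool:
  steps:
    - {"x": -0.3,"y": -0.23,"fingers": 0}
    - {"x": -0.6,"y": -0.46,"fingers": 0}
    - {"x": -0.9,"y": -0.69,"fingers": 0}
    - {"x": -0.9,"y": -0.69,"fingers": 0}
  newtons: 40

```text
schema error: expected keys x, y, z, ax, ay, az, fingers
```

servo_tool:
  steps:
    - {"x": -0.3,"y": -0.23,"fingers": 0}
    - {"x": -0.6,"y": -0.46,"fingers": 0}
    - {"x": -0.9,"y": -0.69,"fingers": 0}
    - {"x": -0.9,"y": -0.69,"fingers": 0}

```text
schema error: expected keys x, y, z, ax, ay, az, fingers
```

servo_tool:
  steps:
    - {"x": -0.3,"y": -0.23,"fingers": 0}
    - {"x": -0.6,"y": -0.46,"fingers": 0}
    - {"x": -0.9,"y": -0.69,"fingers": 0}
    - {"x": -0.9,"y": -0.69,"fingers": 0}

```text
schema error: expected keys x, y, z, ax, ay, az, fingers
```

servo_tool:
  steps:
    - {"x": -0.3,"y": -0.23,"az": -0.28,"fingers": 0}
    - {"x": -0.6,"y": -0.46,"az": -0.56,"fingers": 0}
    - {"x": -0.9,"y": -0.69,"az": -0.85,"fingers": 0}
    - {"x": -0.9,"y": -0.69,"az": -0.85,"fingers": 0}
    - {"x": -0.9,"y": -0.69,"az": -0.85,"fingers": 0}

```text
schema error: expected keys x, y, z, ax, ay, az, fingers
```

```bash
cat >> h.py <<'E'
def to(p,yaw=None):
    "print moves to world point p and closing-axis azimuth yaw (deg)"
    s=bot.get_state(); M=rot(s["eef_rot"]); d=M.T@(np.array(p)-s["eef_pos"])/.15
    y=np.degrees(np.arctan2(M[1,1],M[0,1]))
    print("t",round(s["time_s"],2),"pos",s["eef_pos"].round(4),"yaw",y.round(2),"tilt",M[2].round(4),"q7",s["joint_positions"][6].round(2),"open",round(s["opening"],4),"F",s["ft_force"].round(1),"shift units",d.round(3), "az", None if yaw is None else round(-np.radians((yaw-y+90)%180-90)/.5,3))
E
python3 - <<'E'
from h import *
c=cam("wrist"); cv2.imwrite("pics/w1.png",c["frame"]); P=cloud(c)
m=(P[...,2]>.129)&(P[...,2]<.145)
Q=P[m]; 
for a in np.arange(.53,.74,.02):
    q=Q[(abs(Q[:,0]-a)<.01)&(abs(Q[:,1]+.011)<.03)]
    if len(q)>20: print(round(a,2),len(q),np.percentile(q[:,1],[1,99]).round(4),np.median(q[:,2]).round(4))
to((.59,-.0115,.12),90)
E
```

```text
t 0.15 pos [0.2677 0.5918 0.2305] yaw 65.66 tilt [-1.0e-04 -1.5e-03 -1.0e+00] q7 -0.05 open 0.0853 F [-0.6  0.3  1. ] shift units [-3.615 -2.778  0.741] az -0.849
```

All keys are required in every row, so I'm resending the moves.

servo_tool:
  steps:
    - {"x": -0.3,"y": -0.23,"z": 0,"ax": 0,"ay": 0,"az": 0,"fingers": 0}
    - {"x": -0.6,"y": -0.46,"z": 0,"ax": 0,"ay": 0,"az": 0,"fingers": 0}
    - {"x": -0.9,"y": -0.69,"z": 0,"ax": 0,"ay": 0,"az": 0,"fingers": 0}
    - {"x": -0.9,"y": -0.69,"z": 0,"ax": 0,"ay": 0,"az": 0,"fingers": 0}
  newtons: 40

```text
time_s: 0.65
eef_pos: [0.352, 0.437, 0.2313]
eef_rot: [0.001, 0.215, 0.977, -0.001]
ft_force: [-0.0, 0.5, 0.6]
opening: 0.0426
finger_force: 0.0
```

servo_tool:
  steps:
    - {"x": -0.3,"y": -0.23,"z": 0,"ax": 0,"ay": 0,"az": 0,"fingers": 0}
    - {"x": -0.6,"y": -0.46,"z": 0,"ax": 0,"ay": 0,"az": 0,"fingers": 0}
    - {"x": -0.9,"y": -0.69,"z": 0,"ax": 0,"ay": 0,"az": 0,"fingers": 0}
    - {"x": -0.9,"y": -0.69,"z": 0,"ax": 0,"ay": 0,"az": 0,"fingers": 0}

```text
time_s: 1.15
eef_pos: [0.4309, 0.2881, 0.2314]
eef_rot: [0.001, 0.215, 0.977, -0.001]
ft_force: [-2.2, -0.3, 0.0]
opening: 0.0426
finger_force: 0.0
```

servo_tool:
  steps:
    - {"x": -0.3,"y": -0.23,"z": 0,"ax": 0,"ay": 0,"az": 0,"fingers": 0}
    - {"x": -0.6,"y": -0.46,"z": 0,"ax": 0,"ay": 0,"az": 0,"fingers": 0}
    - {"x": -0.9,"y": -0.69,"z": 0,"ax": 0,"ay": 0,"az": 0,"fingers": 0}
    - {"x": -0.9,"y": -0.69,"z": 0,"ax": 0,"ay": 0,"az": 0,"fingers": 0}

```text
time_s: 1.65
eef_pos: [0.5107, 0.1389, 0.2314]
eef_rot: [0.001, 0.214, 0.977, -0.001]
ft_force: [0.0, 1.1, 0.4]
opening: 0.043
finger_force: 0.0
```

servo_tool:
  steps:
    - {"x": -0.3,"y": -0.23,"z": 0,"ax": 0,"ay": 0,"az": -0.28,"fingers": 0}
    - {"x": -0.6,"y": -0.46,"z": 0,"ax": 0,"ay": 0,"az": -0.56,"fingers": 0}
    - {"x": -0.9,"y": -0.69,"z": 0,"ax": 0,"ay": 0,"az": -0.85,"fingers": 0}
    - {"x": -0.9,"y": -0.69,"z": 0,"ax": 0,"ay": 0,"az": -0.85,"fingers": 0}
    - {"x": -0.9,"y": -0.69,"z": 0,"ax": 0,"ay": 0,"az": -0.85,"fingers": 0}

```text
time_s: 2.28
eef_pos: [0.5892, -0.0046, 0.2307]
eef_rot: [-0.001, -0.001, 1.0, 0.001]
ft_force: [-0.2, 0.6, -0.0]
opening: 0.0425
finger_force: 0.0
```

```bash
cat > wb.py <<'E'
from h import *
c=cam("wrist"); cv2.imwrite("pics/w1.png",c["frame"]); P=cloud(c)
m=(P[...,2]>.129)&(P[...,2]<.145)
Q=P[m]; 
for a in np.arange(.53,.74,.02):
    q=Q[(abs(Q[:,0]-a)<.01)&(abs(Q[:,1]+.011)<.03)]
    if len(q)>20: print(round(a,2),len(q),np.percentile(q[:,1],[1,99]).round(4),np.median(q[:,2]).round(4))
to((.59,-.0115,.12),90)
E
python3 wb.py
```

```text
0.53 103 [-0.0188 -0.0068] 0.1346
0.55 826 [-0.0196 -0.0062] 0.1358
0.57 757 [-0.0194 -0.0056] 0.1359
0.59 707 [-0.0192 -0.0056] 0.1358
0.61 647 [-0.0189 -0.0056] 0.1359
0.63 596 [-0.019  -0.0055] 0.1358
0.65 972 [-0.0305  0.0071] 0.1354
0.67 1516 [-0.0313  0.0081] 0.136
0.69 1436 [-0.0308  0.0083] 0.136
0.71 1307 [-0.0306  0.0086] 0.1361
0.73 83 [-0.0295  0.0075] 0.1357
t 2.33 pos [ 0.589  -0.0041  0.2308] yaw 90.22 tilt [ 0.001   0.0018 -1.    ] q7 1.62 open 0.0428 F [-0.5  0.3  0.4] shift units [-0.007 -0.051  0.739] az 0.008
```

servo_tool:
  steps:
    - {"x": 0,"y": -0.054,"z": 0.3,"ax": 0,"ay": 0,"az": 0,"fingers": 0}
    - {"x": 0,"y": -0.054,"z": 0.6,"ax": 0,"ay": 0,"az": 0,"fingers": 0}
    - {"x": 0,"y": -0.054,"z": 0.74,"ax": 0,"ay": 0,"az": 0,"fingers": 0}
    - {"x": 0,"y": -0.054,"z": 0.74,"ax": 0,"ay": 0,"az": 0,"fingers": 0}
    - {"x": 0,"y": -0.054,"z": 0.74,"ax": 0,"ay": 0,"az": 0,"fingers": 1}
    - {"x": 0,"y": -0.054,"z": 0.74,"ax": 0,"ay": 0,"az": 0,"fingers": 1}
    - {"x": 0,"y": -0.054,"z": 0.74,"ax": 0,"ay": 0,"az": 0,"fingers": 1}
    - {"x": 0,"y": -0.054,"z": 0.74,"ax": 0,"ay": 0,"az": 0,"fingers": 1}
  newtons: 40

```text
time_s: 3.32
eef_pos: [0.5904, -0.0149, 0.1216]
eef_rot: [0.001, -0.0, 1.0, 0.001]
ft_force: [-0.2, 2.0, 6.5]
opening: 0.0131
finger_force: 42.9
```

servo_tool:
  steps:
    - {"x": 0,"y": 0,"z": -0.1,"ax": 0,"ay": 0,"az": 0,"fingers": 1}
    - {"x": 0,"y": 0,"z": -0.3,"ax": 0,"ay": 0,"az": 0,"fingers": 1}
    - {"x": 0,"y": 0,"z": -0.6,"ax": 0,"ay": 0,"az": 0,"fingers": 1}
    - {"x": 0,"y": 0,"z": -0.85,"ax": 0,"ay": 0,"az": 0,"fingers": 1}
    - {"x": 0,"y": 0,"z": -0.85,"ax": 0,"ay": 0,"az": 0,"fingers": 1}

```text
time_s: 3.95
eef_pos: [0.5912, -0.0165, 0.2518]
eef_rot: [0.003, 0.0, 1.0, 0.0]
ft_force: [0.6, 0.0, -0.5]
opening: 0.0128
finger_force: 42.2
```

```bash
python3 - <<'E'
from h import *
c=cam("top"); P=cloud(c); np.save("top1.npy",P)
m=(P[...,2]>.24)&(P[...,2]<.29)&(P[...,0]>.64)&(P[...,0]<.8)&(abs(P[...,1])<.06)
Q=P[m]; print(len(Q))
if len(Q): print(Q.min(0).round(3),Q.max(0).round(3),np.polyfit(Q[:,0],Q[:,2],1).round(3))
# jar mouth now visible: rim
m=(P[...,2]>.117)&(P[...,2]<.135)&(abs(P[...,0]-.636)<.04)&(abs(P[...,1]+.011)<.04); q=P[m]; print(len(q),cv2.minEnclosingCircle(q[:,:2].astype(np.float32)) if len(q) else 0)
to((.447,-.337,.25),108)
E
```

```text
7
[ 0.72  -0.033  0.262] [ 0.721 -0.021  0.267] [-3.542  2.816]
0 0
t 4.0 pos [ 0.5898 -0.0162  0.2495] yaw 89.97 tilt [-0.0027  0.     -1.    ] q7 1.63 open 0.0126 F [-1.4 -0.4 -0.4] shift units [ 0.951 -2.139 -0.006] az -0.629
```

servo_tool:
  steps:
    - {"x": 0.1,"y": -0.3,"z": 0,"ax": 0,"ay": 0,"az": 0,"fingers": 1}
    - {"x": 0.2,"y": -0.6,"z": 0,"ax": 0,"ay": 0,"az": 0,"fingers": 1}
    - {"x": 0.3,"y": -0.9,"z": 0,"ax": 0,"ay": 0,"az": 0,"fingers": 1}

```text
time_s: 4.38
eef_pos: [0.5425, -0.1518, 0.2462]
eef_rot: [-0.002, -0.0, 1.0, 0.0]
ft_force: [-0.2, -0.2, 0.4]
opening: 0.0124
finger_force: 42.2
```

servo_tool:
  steps:
    - {"x": 0.1,"y": -0.3,"z": 0,"ax": 0,"ay": 0,"az": -0.15,"fingers": 1}
    - {"x": 0.3,"y": -0.6,"z": 0,"ax": 0,"ay": 0,"az": -0.4,"fingers": 1}
    - {"x": 0.5,"y": -0.9,"z": 0,"ax": 0,"ay": 0,"az": -0.63,"fingers": 1}
    - {"x": 0.65,"y": -1.0,"z": 0,"ax": 0,"ay": 0,"az": -0.63,"fingers": 1}
    - {"x": 0.65,"y": -1.0,"z": 0,"ax": 0,"ay": 0,"az": -0.63,"fingers": 1}

```text
time_s: 5.0
eef_pos: [0.4437, -0.3023, 0.2466]
eef_rot: [-0.001, -0.154, 0.988, 0.001]
ft_force: [0.5, -0.1, 0.0]
opening: 0.0126
finger_force: 42.2
```

```bash
python3 - <<'E'
from h import *
# refit tray: rim points above .014
P=np.load("top0.npy")
c=cam("top"); T=cloud(c)
m=(T[...,2]>.22)&(T[...,2]<.285)&(T[...,0]>.4)&(T[...,0]<.64)&(T[...,1]<-.2)&(T[...,1]>-.42)
print("head",m.sum(), T[m].min(0).round(3),T[m].max(0).round(3))
b=T[m]; b=b[b[:,0]>b[:,0].max()-.06]; print(cv2.minAreaRect((b[:,:2]*1000).astype(np.float32)), b.mean(0))
r=P[235:355,395:485].reshape(-1,3); r=r[(r[:,2]>.012)&(r[:,2]<.04)]
x=cv2.minAreaRect((r[:,:2]*1000).astype(np.float32)); print("tray",x)
to((.447,-.337,.012),108)
E
```

```text
head 854 [ 0.4   -0.319  0.251] [ 0.573 -0.242  0.284]
((538.52734375, -269.7430114746094), (61.805423736572266, 41.67454147338867), 17.094484329223633) [ 0.54077722 -0.26846174  0.25811775]
tray ((483.7784423828125, -325.1134033203125), (251.8789825439453, 123.41495513916016), 17.94209861755371)
t 5.05 pos [ 0.4457 -0.3006  0.2467] yaw 107.94 tilt [ 0.0012  0.0019 -1.    ] q7 2.5 open 0.0125 F [1.2 0.4 0.6] shift units [ 0.065 -0.237  1.564] az -0.002
```

servo_tool:
  steps:
    - {"x": 0.07,"y": -0.24,"z": 0.2,"ax": 0,"ay": 0,"az": 0,"fingers": 1}
    - {"x": 0.07,"y": -0.24,"z": 0.5,"ax": 0,"ay": 0,"az": 0,"fingers": 1}
    - {"x": 0.07,"y": -0.24,"z": 0.8,"ax": 0,"ay": 0,"az": 0,"fingers": 1}
    - {"x": 0.07,"y": -0.24,"z": 1.0,"ax": 0,"ay": 0,"az": 0,"fingers": 1}

```text
time_s: 5.55
eef_pos: [0.4484, -0.3353, 0.0946]
eef_rot: [-0.001, -0.159, 0.987, 0.002]
ft_force: [-0.2, -0.3, 0.6]
opening: 0.0131
finger_force: 42.2
```

servo_tool:
  steps:
    - {"x": 0,"y": 0,"z": 0.25,"ax": 0,"ay": 0,"az": 0,"fingers": 1}
    - {"x": 0,"y": 0,"z": 0.45,"ax": 0,"ay": 0,"az": 0,"fingers": 1}
    - {"x": 0,"y": 0,"z": 0.56,"ax": 0,"ay": 0,"az": 0,"fingers": 1}
    - {"x": 0,"y": 0,"z": 0.56,"ax": 0,"ay": 0,"az": 0,"fingers": 1}
    - {"x": 0,"y": 0,"z": 0.56,"ax": 0,"ay": 0,"az": 0,"fingers": 0.4}
    - {"x": 0,"y": 0,"z": 0.56,"ax": 0,"ay": 0,"az": 0,"fingers": 0.4}
    - {"x": 0,"y": 0,"z": 0.56,"ax": 0,"ay": 0,"az": 0,"fingers": 0.4}

```text
time_s: 6.42
eef_pos: [0.4486, -0.3384, 0.0147]
eef_rot: [0.001, -0.157, 0.988, -0.0]
ft_force: [-0.9, 0.2, -0.6]
opening: 0.0259
finger_force: 0.0
```

```bash
python3 - <<'E'
from h import *
to((.447,-.337,.25),-10)
E
```

```text
t 6.42 pos [ 0.4486 -0.3384  0.0147] yaw 108.06 tilt [-0.0013 -0.0011 -1.    ] q7 2.73 open 0.0259 F [-0.9  0.2 -0.6] shift units [ 0.005  0.011 -1.569] az -2.162
```

servo_tool:
  steps:
    - {"x": 0,"y": 0,"z": -0.2,"ax": 0,"ay": 0,"az": 0,"fingers": 0.4}
    - {"x": 0,"y": 0,"z": -0.5,"ax": 0,"ay": 0,"az": 0,"fingers": 0.4}
    - {"x": 0,"y": 0,"z": -0.8,"ax": 0,"ay": 0,"az": 0,"fingers": 0.4}
    - {"x": 0,"y": 0,"z": -1.0,"ax": 0,"ay": 0,"az": 0,"fingers": 0.4}

```text
time_s: 6.92
eef_pos: [0.4487, -0.3387, 0.1665]
eef_rot: [0.001, -0.157, 0.988, -0.001]
ft_force: [-0.0, 0.1, -0.9]
opening: 0.0257
finger_force: 0.0
```

servo_tool:
  steps:
    - {"x": 0,"y": 0,"z": -0.2,"ax": 0,"ay": 0,"az": 0.3,"fingers": 0.4}
    - {"x": 0,"y": 0,"z": -0.4,"ax": 0,"ay": 0,"az": 0.6,"fingers": 0.4}
    - {"x": 0,"y": 0,"z": -0.57,"ax": 0,"ay": 0,"az": 0.9,"fingers": 0.4}
    - {"x": 0,"y": 0,"z": -0.57,"ax": 0,"ay": 0,"az": 1.0,"fingers": 0.4}

```text
time_s: 7.42
eef_pos: [0.4491, -0.3391, 0.2521]
eef_rot: [0.003, 0.093, 0.996, -0.001]
ft_force: [0.6, 0.2, 0.3]
opening: 0.0254
finger_force: 0.0
```

servo_tool:
  steps:
    - {"x": 0.04,"y": 0.25,"z": 0,"ax": 0,"ay": 0,"az": 0.25,"fingers": 0.4}
    - {"x": 0.08,"y": 0.5,"z": 0,"ax": 0,"ay": 0,"az": 0.5,"fingers": 0.4}
    - {"x": 0.12,"y": 0.75,"z": 0,"ax": 0,"ay": 0,"az": 0.75,"fingers": 0.4}
    - {"x": 0.16,"y": 0.95,"z": 0,"ax": 0,"ay": 0,"az": 1.0,"fingers": 0.4}

```text
time_s: 7.92
eef_pos: [0.4506, -0.192, 0.2496]
eef_rot: [0.0, 0.337, 0.941, 0.001]
ft_force: [0.0, 0.8, 0.2]
opening: 0.0254
finger_force: 0.0
```

servo_tool:
  steps:
    - {"x": 0.17,"y": 0.21,"z": 0,"ax": 0,"ay": 0,"az": 0.25,"fingers": 0.4}
    - {"x": 0.33,"y": 0.42,"z": 0,"ax": 0,"ay": 0,"az": 0.5,"fingers": 0.4}
    - {"x": 0.5,"y": 0.63,"z": 0,"ax": 0,"ay": 0,"az": 0.75,"fingers": 0.4}
    - {"x": 0.66,"y": 0.84,"z": 0,"ax": 0,"ay": 0,"az": 1.0,"fingers": 0.4}
    - {"x": 0.66,"y": 0.84,"z": 0,"ax": 0,"ay": 0,"az": 1.0,"fingers": 0.4}

```text
time_s: 8.55
eef_pos: [0.4537, -0.0301, 0.2495]
eef_rot: [-0.0, 0.556, 0.831, 0.001]
ft_force: [0.3, -1.0, -0.5]
opening: 0.0255
finger_force: 0.0
```

```bash
python3 - <<'E'
from h import *
to((.4596,.2685,.25),-10)
c=cam("top"); T=cloud(c); r=T[225:365,390:490].reshape(-1,3); 
m=r[:,2]>.008; print(r[m][:,2].max())
f=c["frame"]; rim=T[205:258,295:345].reshape(-1,3)
for z0 in (.117,.122):
    q=rim[(rim[:,2]>z0)&(rim[:,2]<.135)]; print(z0,len(q),cv2.minEnclosingCircle((q[:,:2]*1000).astype(np.float32)),q.mean(0).round(4))
cv2.imwrite("pics/t2.png",np.hstack([cv2.resize(f[190:280,245:395],(600,360)) ,cv2.resize(f[235:355,395:485],(270,360))])[:, :800] if 0 else np.hstack([cv2.resize(f[190:280,250:390],(530,340)),cv2.resize(f[235:355,395:485],(255,340))]))
E
```

```text
t 8.55 pos [ 0.4537 -0.0301  0.2495] yaw 22.47 tilt [ 0.0011  0.0011 -1.    ] q7 0.38 open 0.0255 F [ 0.3 -1.  -0.5] shift units [ 1.824  0.797 -0.   ] az 1.133
0.025852600542773718
0.117 177 ((637.0641479492188, -11.014679908752441), 27.17124366760254) [ 0.6367 -0.0108  0.1228]
0.122 106 ((636.4089965820312, -11.51198673248291), 26.83696174621582) [ 0.6363 -0.0114  0.1248]
```

View pics/t2.png

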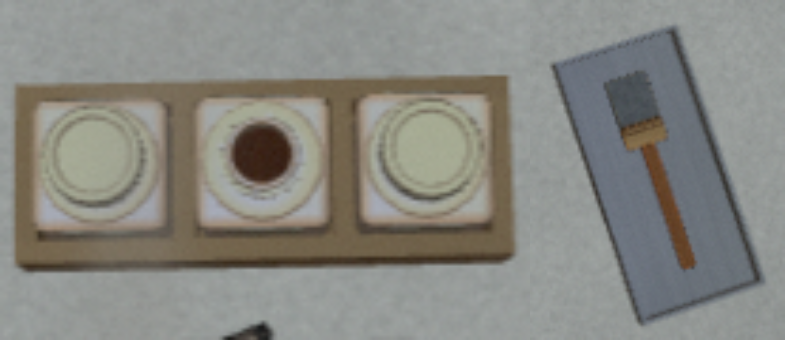

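The brush lies flat inside the tray (head about (632,100), handle end (688,265)) and the jar mouth is open at (262,153). Now I'm going to the lid.

servo_tool:
  steps:
    - {"x": 0.25,"y": 0.1,"z": 0,"ax": 0,"ay": 0,"az": 0.25,"fingers": -0.8}
    - {"x": 0.5,"y": 0.2,"z": 0,"ax": 0,"ay": 0,"az": 0.5,"fingers": -0.8}
    - {"x": 0.75,"y": 0.3,"z": 0,"ax": 0,"ay": 0,"az": 0.75,"fingers": -0.8}
    - {"x": 0.95,"y": 0.4,"z": 0,"ax": 0,"ay": 0,"az": 1.0,"fingers": -0.8}
    - {"x": 0.95,"y": 0.4,"z": 0,"ax": 0,"ay": 0,"az": 1.0,"fingers": -0.8}

```text
time_s: 9.22
eef_pos: [0.4558, 0.1225, 0.2494]
eef_rot: [0.0, 0.745, 0.667, 0.0]
ft_force: [-0.3, -0.4, 0.1]
opening: 0.0767
finger_force: 0.0
```

servo_tool:
  steps:
    - {"x": 0.3,"y": -0.02,"z": 0,"ax": 0,"ay": 0,"az": 0,"fingers": -0.8}
    - {"x": 0.6,"y": -0.04,"z": 0,"ax": 0,"ay": 0,"az": 0,"fingers": -0.8}
    - {"x": 0.85,"y": -0.06,"z": 0.2,"ax": 0,"ay": 0,"az": 0,"fingers": -0.8}
    - {"x": 0.96,"y": -0.07,"z": 0.5,"ax": 0,"ay": 0,"az": 0,"fingers": -0.8}
    - {"x": 0.96,"y": -0.07,"z": 0.6,"ax": 0,"ay": 0,"az": 0,"fingers": -0.8}
    - {"x": 0.96,"y": -0.07,"z": 0.6,"ax": 0,"ay": 0,"az": 0,"fingers": -0.8}

```text
time_s: 9.98
eef_pos: [0.4619, 0.2627, 0.159]
eef_rot: [0.0, 0.747, 0.665, -0.001]
ft_force: [0.0, -0.5, 0.6]
opening: 0.0768
finger_force: 0.0
```

```bash
python3 - <<'E'
from h import *
c=cam("wrist"); P=cloud(c); cv2.imwrite("pics/w2.png",c["frame"])
q=P[(P[...,2]>.026)&(P[...,2]<.042)&(np.hypot(P[...,0]-.4596,P[...,1]-.2685)<.045)]
print(len(q), q[:,2].mean(), cv2.minEnclosingCircle((q[:,:2]*1000).astype(np.float32)) if len(q) else 0, cv2.minAreaRect((q[:,:2]*1000).astype(np.float32))if len(q) else 0)
to((.4596,.2685,.014),-6)
E
```

```text
6537 0.03315695790773704 ((461.25640869140625, 267.97467041015625), 31.550783157348633) ((461.33673095703125, 268.2416687011719), (62.17108154296875, 62.25220489501953), 55.47089767456055)
t 10.03 pos [0.4627 0.2634 0.1602] yaw -6.69 tilt [-2.0e-04  1.1e-03 -1.0e+00] q7 -0.65 open 0.077 F [-0.8  0.4 -0.5] shift units [ 0.031 -0.026  0.975] az -0.024
```

servo_tool:
  steps:
    - {"x": 0.03,"y": -0.015,"z": 0.3,"ax": 0,"ay": 0,"az": 0,"fingers": -0.8}
    - {"x": 0.03,"y": -0.015,"z": 0.6,"ax": 0,"ay": 0,"az": 0,"fingers": -0.8}
    - {"x": 0.03,"y": -0.015,"z": 0.85,"ax": 0,"ay": 0,"az": 0,"fingers": -0.8}
    - {"x": 0.03,"y": -0.015,"z": 0.965,"ax": 0,"ay": 0,"az": 0,"fingers": -0.8}
    - {"x": 0.03,"y": -0.015,"z": 0.965,"ax": 0,"ay": 0,"az": 0,"fingers": -0.8}
    - {"x": 0.03,"y": -0.015,"z": 0.965,"ax": 0,"ay": 0,"az": 0,"fingers": 0}
    - {"x": 0.03,"y": -0.015,"z": 0.965,"ax": 0,"ay": 0,"az": 0,"fingers": 0}
    - {"x": 0.03,"y": -0.015,"z": 0.965,"ax": 0,"ay": 0,"az": 0,"fingers": 0}
  newtons: 60

```text
time_s: 11.02
eef_pos: [0.4616, 0.2709, 0.0172]
eef_rot: [0.0, 0.746, 0.666, 0.002]
ft_force: [-0.6, -0.8, 5.2]
opening: 0.0599
finger_force: 64.3
```

```bash
python3 - <<'E'
from h import *
to((.6365,-.0113,.25))
E
```

```text
t 11.03 pos [0.4616 0.2709 0.0172] yaw -6.55 tilt [ 0.0028  0.0031 -1.    ] q7 -0.6 open 0.0599 F [-0.6 -0.8  5.2] shift units [-1.732  1.378 -1.553] az None
```

servo_tool:
  steps:
    - {"x": 0,"y": 0,"z": -0.15,"ax": 0,"ay": 0,"az": 0,"fingers": 0}
    - {"x": 0,"y": 0,"z": -0.45,"ax": 0,"ay": 0,"az": 0,"fingers": 0}
    - {"x": 0,"y": 0,"z": -0.8,"ax": 0,"ay": 0,"az": 0,"fingers": 0}
    - {"x": 0,"y": 0,"z": -1.0,"ax": 0,"ay": 0,"az": 0,"fingers": 0}

```text
time_s: 11.52
eef_pos: [0.4616, 0.2711, 0.1692]
eef_rot: [0.0, 0.746, 0.666, 0.004]
ft_force: [-0.6, -0.0, -0.1]
opening: 0.0595
finger_force: 65.0
```

servo_tool:
  steps:
    - {"x": -0.2,"y": 0.17,"z": -0.1,"ax": 0,"ay": 0,"az": 0,"fingers": 0}
    - {"x": -0.42,"y": 0.35,"z": -0.2,"ax": 0,"ay": 0,"az": 0,"fingers": 0}
    - {"x": -0.64,"y": 0.52,"z": -0.25,"ax": 0,"ay": 0,"az": 0,"fingers": 0}
    - {"x": -0.86,"y": 0.69,"z": -0.25,"ax": 0,"ay": 0,"az": 0,"fingers": 0}

```text
time_s: 12.02
eef_pos: [0.5496, 0.1293, 0.2049]
eef_rot: [0.001, 0.746, 0.666, 0.002]
ft_force: [0.9, 1.0, -0.5]
opening: 0.0596
finger_force: 65.0
```

servo_tool:
  steps:
    - {"x": -0.22,"y": 0.17,"z": 0,"ax": 0,"ay": 0,"az": 0,"fingers": 0}
    - {"x": -0.44,"y": 0.35,"z": 0,"ax": 0,"ay": 0,"az": 0,"fingers": 0}
    - {"x": -0.66,"y": 0.52,"z": 0,"ax": 0,"ay": 0,"az": 0,"fingers": 0}
    - {"x": -0.86,"y": 0.69,"z": 0,"ax": 0,"ay": 0,"az": 0,"fingers": 0}
    - {"x": -0.86,"y": 0.69,"z": 0,"ax": 0,"ay": 0,"az": 0,"fingers": 0}
    - {"x": -0.86,"y": 0.69,"z": 0,"ax": 0,"ay": 0,"az": 0,"fingers": 0}

```text
time_s: 12.78
eef_pos: [0.6361, -0.0089, 0.203]
eef_rot: [-0.0, 0.746, 0.666, 0.001]
ft_force: [-0.1, 0.6, -0.7]
opening: 0.06
finger_force: 65.0
```

```bash
python3 - <<'E'
from h import *
to((.6365,-.0113,.2))
s=bot.get_state(); M=rot(s["eef_rot"])
c=cam("wrist"); P=cloud(c); cv2.imwrite("pics/w3.png",c["frame"])
L=(P-s["eef_pos"])@M   # tool coords
m=(L[...,2]>-.03)&(L[...,2]<.0)&(np.hypot(L[...,0],L[...,1])<.05)
print(m.sum(), [np.percentile(L[m][:,i],[1,50,99]).round(4) for i in range(3)])
v,u=np.nonzero(m); print(u.min(),u.max(),v.min(),v.max())
E
```

```text
t 12.78 pos [ 0.6361 -0.0089  0.203 ] yaw -6.51 tilt [ 1.4e-03  9.0e-04 -1.0e+00] q7 -0.03 open 0.06 F [-0.1  0.6 -0.7] shift units [-0.015  0.004  0.02 ] az None
26046 [array([-0.0297,  0.0039,  0.0281]), array([-0.0402,  0.    ,  0.0402]), array([-0.0288, -0.0155, -0.0022])]
180 453 253 422
```

View pics/w3.png

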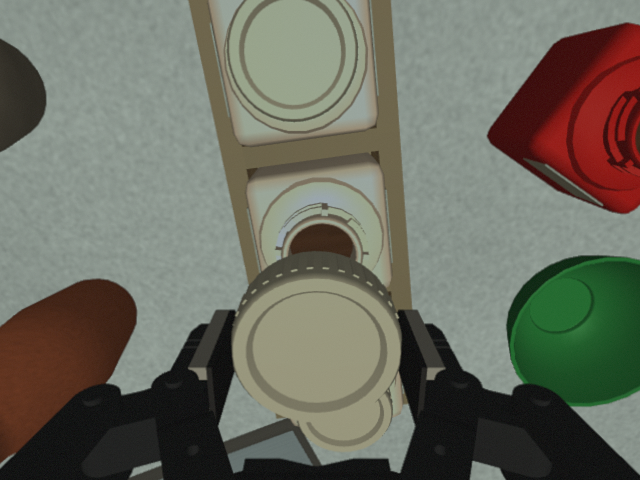

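The lid is held level and centred, with its top at about (317,345). The open jar's neck is just behind it at (320,240). Next I lower it onto the neck.

servo_tool:
  steps:
    - {"x": -0.01,"y": 0.004,"z": 0.2,"ax": 0,"ay": 0,"az": 0,"fingers": 0}
    - {"x": -0.01,"y": 0.004,"z": 0.4,"ax": 0,"ay": 0,"az": 0,"fingers": 0}
    - {"x": -0.01,"y": 0.004,"z": 0.47,"ax": 0,"ay": 0,"az": 0,"fingers": 0}
    - {"x": -0.01,"y": 0.004,"z": 0.49,"ax": 0,"ay": 0,"az": 0,"fingers": 0}
    - {"x": -0.01,"y": 0.004,"z": 0.5,"ax": 0,"ay": 0,"az": 0,"fingers": 0}
    - {"x": -0.01,"y": 0.004,"z": 0.51,"ax": 0,"ay": 0,"az": 0,"fingers": 0}
    - {"x": -0.01,"y": 0.004,"z": 0.52,"ax": 0,"ay": 0,"az": 0,"fingers": 0}
    - {"x": -0.01,"y": 0.004,"z": 0.53,"ax": 0,"ay": 0,"az": 0,"fingers": 0}

```text
time_s: 13.82
eef_pos: [0.6379, -0.01, 0.1233]
eef_rot: [0.0, 0.746, 0.666, 0.002]
ft_force: [2.9, 4.1, 1.8]
opening: 0.0595
finger_force: 65.1
```

```bash
python3 - <<'E'
from h import *
to((.6365,-.0113,.2)); print(bot.get_state()["moment"].round(2))
E
```

```text
t 13.82 pos [ 0.6379 -0.01    0.1233] yaw -6.49 tilt [ 0.0019  0.003  -1.    ] q7 0.0 open 0.0595 F [2.9 4.1 1.8] shift units [-0.009 -0.007 -0.512] az None
[ 0.77 -0.66  0.01]
```

servo_tool:
  steps:
    - {"x": 0.007,"y": 0.006,"z": 0.01,"ax": 0,"ay": 0,"az": 0,"fingers": 0}
    - {"x": 0.007,"y": 0.006,"z": 0.02,"ax": 0,"ay": 0,"az": 0,"fingers": 0}
    - {"x": 0.007,"y": 0.006,"z": 0.02,"ax": 0,"ay": 0,"az": 0,"fingers": 0}

```text
time_s: 14.2
eef_pos: [0.638, -0.0098, 0.1204]
eef_rot: [-0.0, 0.746, 0.666, 0.001]
ft_force: [0.9, 2.9, 5.3]
opening: 0.0602
finger_force: 65.6
```

```bash
python3 - <<'E'
from h import *
to((.6365,-.0113,.2)); print(bot.get_state()["moment"].round(2))
E
```

```text
t 14.2 pos [ 0.638  -0.0098  0.1204] yaw -6.51 tilt [ 1.e-03  7.e-04 -1.e+00] q7 0.0 open 0.0602 F [0.9 2.9 5.3] shift units [-0.01  -0.008 -0.531] az None
[ 0.83 -0.14  0.07]
```

```bash
cat > lid.py <<'E'
from h import *
to((.6365,-.0113,.2)); s=bot.get_state(); print("moment",s["moment"].round(2))
M=rot(s["eef_rot"]); c=cam("wrist"); P=cloud(c); L=(P-s["eef_pos"])@M
m=(np.hypot(L[...,0],L[...,1])<.02)&(L[...,2]>-.03)
q=P[m]; A=np.c_[q[:,:2]-q[:,:2].mean(0),np.ones(len(q))]; k=np.linalg.lstsq(A,q[:,2],rcond=None)[0]
print("lid top world z",np.median(q[:,2]).round(4),"slopes",k[:2].round(3),"rel TCP",np.median(L[m][:,2]).round(4))
m=(L[...,2]<-.010)&(L[...,2]>-.026)&(abs(L[...,1])<.02)&(abs(L[...,0])<.05); print("tool x range",np.percentile(L[m][:,0],[1,99]).round(4))
m=(P[...,2]>.125)&(np.hypot(P[...,0]-.6345,P[...,1]-.0945)<.02); print("closed lid top",np.median(P[m][:,2]).round(4) if m.any() else None)
m=(P[...,2]>.095)&(P[...,2]<.115)&(np.hypot(P[...,0]-.637,P[...,1]+.011)<.05); print("shoulder",np.median(P[m][:,2]).round(4), m.sum())
E
python3 lid.py
```

```text
t 14.2 pos [ 0.638  -0.0098  0.1204] yaw -6.51 tilt [ 1.e-03  7.e-04 -1.e+00] q7 0.0 open 0.0602 F [0.9 2.9 5.3] shift units [-0.01  -0.008 -0.531] az None
moment [ 0.83 -0.14  0.07]
lid top world z 0.1354 slopes [-0.002  0.009] rel TCP -0.0149
tool x range [-0.0304  0.0279]
closed lid top 0.1303
shoulder 0.1011 10846
```

servo_tool:
  steps:
    - {"x": 0,"y": 0,"z": 0.01,"ax": 0,"ay": 0,"az": -0.1,"fingers": 0}
    - {"x": 0,"y": 0,"z": 0.01,"ax": 0,"ay": 0,"az": -0.2,"fingers": 0}
    - {"x": 0,"y": 0,"z": 0.01,"ax": 0,"ay": 0,"az": -0.3,"fingers": 0}
    - {"x": 0,"y": 0,"z": 0.01,"ax": 0,"ay": 0,"az": -0.4,"fingers": 0}

```text
time_s: 14.75
eef_pos: [0.6386, -0.0102, 0.1211]
eef_rot: [0.0, 0.676, 0.737, 0.001]
ft_force: [-1.3, 3.1, 14.2]
opening: 0.0597
finger_force: 66.5
```

```bash
python3 lid.py
```

```text
t 14.75 pos [ 0.6386 -0.0102  0.1211] yaw 4.94 tilt [ 0.0011  0.0025 -1.    ] q7 0.18 open 0.0597 F [-1.3  3.1 14.2] shift units [-0.005 -0.013 -0.526] az None
moment [ 0.61  0.51 -0.38]
lid top world z 0.1361 slopes [-0.     0.004] rel TCP -0.015
tool x range [-0.0304  0.0279]
closed lid top 0.1303
shoulder 0.1012 10882
```

servo_tool:
  steps:
    - {"x": 0,"y": 0,"z": 0,"ax": 0,"ay": 0,"az": -0.1,"fingers": 0}
    - {"x": 0,"y": 0,"z": 0,"ax": 0,"ay": 0,"az": -0.2,"fingers": 0}
    - {"x": 0,"y": 0,"z": 0,"ax": 0,"ay": 0,"az": -0.3,"fingers": 0}

```text
time_s: 15.18
eef_pos: [0.6392, -0.0111, 0.1213]
eef_rot: [0.001, 0.621, 0.784, 0.002]
ft_force: [-0.3, 2.0, 14.2]
opening: 0.0599
finger_force: 67.1
```

```bash
python3 lid.py
```

```text
t 15.18 pos [ 0.6392 -0.0111  0.1213] yaw 13.27 tilt [ 2.0e-04  4.3e-03 -1.0e+00] q7 0.31 open 0.0599 F [-0.3  2.  14.2] shift units [ 0.003 -0.015 -0.525] az None
moment [ 0.75  0.01 -0.51]
lid top world z 0.1364 slopes [-0.002  0.002] rel TCP -0.0151
tool x range [-0.0281  0.0303]
closed lid top 0.1303
shoulder 0.101 10563
```

servo_tool:
  steps:
    - {"x": 0,"y": 0,"z": 0,"ax": 0,"ay": 0,"az": -0.1,"fingers": 0}
    - {"x": 0,"y": 0,"z": 0,"ax": 0,"ay": 0,"az": -0.2,"fingers": 0}
    - {"x": 0,"y": 0,"z": 0,"ax": 0,"ay": 0,"az": -0.3,"fingers": 0}

```text
time_s: 15.6
eef_pos: [0.6405, -0.0148, 0.1211]
eef_rot: [0.004, 0.561, 0.828, 0.001]
ft_force: [2.0, -2.0, 11.4]
opening: 0.0598
finger_force: 69.0
```

```bash
python3 lid.py
```

```text
t 15.6 pos [ 0.6405 -0.0148  0.1211] yaw 21.77 tilt [-0.006   0.0059 -1.    ] q7 0.45 open 0.0598 F [ 2.  -2.  11.4] shift units [ 0.028 -0.013 -0.526] az None
moment [-0.44 -0.74 -1.88]
lid top world z 0.1365 slopes [-0.009 -0.007] rel TCP -0.0154
tool x range [-0.0243  0.0342]
closed lid top 0.1303
shoulder 0.1007 10796
```

servo_tool:
  steps:
    - {"x": 0,"y": 0,"z": 0,"ax": 0,"ay": 0,"az": 0.1,"fingers": 0}
    - {"x": 0,"y": 0,"z": 0,"ax": 0,"ay": 0,"az": 0.1,"fingers": -0.8}
    - {"x": 0.03,"y": 0,"z": 0,"ax": 0,"ay": 0,"az": 0.1,"fingers": -0.8}
    - {"x": 0.03,"y": 0,"z": 0,"ax": 0,"ay": 0,"az": 0.1,"fingers": -0.8}
    - {"x": 0.03,"y": 0,"z": 0,"ax": 0,"ay": 0,"az": 0.1,"fingers": -0.8}

```text
time_s: 16.27
eef_pos: [0.6353, -0.0059, 0.1175]
eef_rot: [-0.0, 0.579, 0.816, -0.0]
ft_force: [-0.5, -0.4, -0.0]
opening: 0.077
finger_force: 0.0
```

```bash
python3 lid.py; python3 - <<'E'
from h import *
c=cam("wrist"); cv2.imwrite("pics/w4.png",c["frame"]); P=cloud(c)
q=P[(P[...,2]>.128)&(P[...,2]<.142)&(np.hypot(P[...,0]-.638,P[...,1]+.0105)<.034)]
print(cv2.minEnclosingCircle((q[:,:2]*1000).astype(np.float32)), q.mean(0))
E
```

```text
t 16.27 pos [ 0.6353 -0.0059  0.1175] yaw 19.29 tilt [ 3.0e-04 -1.1e-03 -1.0e+00] q7 0.4 open 0.077 F [-0.5 -0.4 -0. ] shift units [-0.036 -0.005 -0.55 ] az None
moment [ 0.03 -0.07 -0.06]
lid top world z 0.1364 slopes [ 0.002 -0.008] rel TCP -0.0188
tool x range [-0.0339  0.0247]
closed lid top 0.1303
shoulder 0.1006 11468
((638.920166015625, -10.911100387573242), 31.898067474365234) [ 0.63754192 -0.00824469  0.13708829]
```

servo_tool:
  steps:
    - {"x": -0.035,"y": 0.007,"z": 0,"ax": 0,"ay": 0,"az": 0,"fingers": -0.8}
    - {"x": -0.035,"y": 0.007,"z": 0,"ax": 0,"ay": 0,"az": 0,"fingers": -0.8}
    - {"x": -0.035,"y": 0.007,"z": 0,"ax": 0,"ay": 0,"az": 0,"fingers": 0}
    - {"x": -0.035,"y": 0.007,"z": 0,"ax": 0,"ay": 0,"az": 0,"fingers": 0}
    - {"x": -0.035,"y": 0.007,"z": 0,"ax": 0,"ay": 0,"az": 0,"fingers": 0}
  newtons: 70

```text
time_s: 17.0
eef_pos: [0.6391, -0.0109, 0.1188]
eef_rot: [0.001, 0.579, 0.815, 0.0]
ft_force: [-0.6, -0.5, 5.4]
opening: 0.0597
finger_force: 75.3
```

servo_tool:
  steps:
    - {"x": 0,"y": 0,"z": 0.01,"ax": 0,"ay": 0,"az": 0.15,"fingers": 0}
    - {"x": 0,"y": 0,"z": 0.01,"ax": 0,"ay": 0,"az": 0.3,"fingers": 0}
    - {"x": 0,"y": 0,"z": 0.015,"ax": 0,"ay": 0,"az": 0.45,"fingers": 0}
    - {"x": 0,"y": 0,"z": 0.015,"ax": 0,"ay": 0,"az": 0.6,"fingers": 0}
    - {"x": 0,"y": 0,"z": 0.015,"ax": 0,"ay": 0,"az": 0.75,"fingers": 0}

```text
time_s: 17.62
eef_pos: [0.6398, -0.0114, 0.117]
eef_rot: [0.001, 0.722, 0.692, 0.001]
ft_force: [0.4, -0.3, 3.6]
opening: 0.0596
finger_force: 75.4
```

```bash
python3 lid.py
```

```text
t 17.62 pos [ 0.6398 -0.0114  0.117 ] yaw -2.38 tilt [-5.0e-04  3.1e-03 -1.0e+00] q7 0.07 open 0.0596 F [ 0.4 -0.3  3.6] shift units [-0.001 -0.02  -0.553] az None
moment [-0.22 -0.06  0.03]
lid top world z 0.1345 slopes [ 0.006 -0.004] rel TCP -0.0174
tool x range [-0.0282  0.0304]
closed lid top 0.1303
shoulder 0.1009 10851
```

servo_tool:
  steps:
    - {"x": 0,"y": 0,"z": 0.005,"ax": 0,"ay": 0,"az": 0.15,"fingers": 0}
    - {"x": 0,"y": 0,"z": 0.008,"ax": 0,"ay": 0,"az": 0.3,"fingers": 0}
    - {"x": 0,"y": 0,"z": 0.01,"ax": 0,"ay": 0,"az": 0.45,"fingers": 0}
    - {"x": 0,"y": 0,"z": 0.013,"ax": 0,"ay": 0,"az": 0.6,"fingers": 0}
    - {"x": 0,"y": 0,"z": 0.015,"ax": 0,"ay": 0,"az": 0.75,"fingers": 0}

```text
time_s: 18.3
eef_pos: [0.6399, -0.0116, 0.115]
eef_rot: [0.001, 0.838, 0.546, 0.001]
ft_force: [-0.0, -0.7, 8.0]
opening: 0.0598
finger_force: 75.7
```

```bash
python3 lid.py
```

```text
t 18.3 pos [ 0.6399 -0.0116  0.115 ] yaw -23.86 tilt [ 5.0e-04  3.2e-03 -1.0e+00] q7 -0.26 open 0.0598 F [-0.  -0.7  8. ] shift units [-0.007 -0.02  -0.567] az None
moment [-0.29  0.15  0.1 ]
lid top world z 0.1325 slopes [ 0.003 -0.007] rel TCP -0.0175
tool x range [-0.0281  0.0304]
closed lid top 0.1303
shoulder 0.1007 11027
```

servo_tool:
  steps:
    - {"x": 0,"y": 0,"z": 0.003,"ax": 0,"ay": 0,"az": 0.15,"fingers": 0}
    - {"x": 0,"y": 0,"z": 0.006,"ax": 0,"ay": 0,"az": 0.3,"fingers": 0}
    - {"x": 0,"y": 0,"z": 0.008,"ax": 0,"ay": 0,"az": 0.45,"fingers": 0}
    - {"x": 0,"y": 0,"z": 0.01,"ax": 0,"ay": 0,"az": 0.6,"fingers": 0}
    - {"x": 0,"y": 0,"z": 0.012,"ax": 0,"ay": 0,"az": 0.75,"fingers": 0}

```text
time_s: 18.98
eef_pos: [0.6395, -0.0115, 0.1131]
eef_rot: [0.001, 0.925, 0.38, 0.001]
ft_force: [-1.0, -1.3, 7.6]
opening: 0.0598
finger_force: 75.7
```

```bash
python3 lid.py
```

```text
t 18.98 pos [ 0.6395 -0.0115  0.1131] yaw -45.35 tilt [ 0.0012  0.002  -1.    ] q7 -0.59 open 0.0598 F [-1.  -1.3  7.6] shift units [-0.012 -0.014 -0.579] az None
moment [-0.23  0.29  0.1 ]
lid top world z 0.1305 slopes [ 0.002 -0.004] rel TCP -0.0174
tool x range [-0.028   0.0305]
closed lid top 0.1303
shoulder 0.1005 11283
```

servo_tool:
  steps:
    - {"x": 0,"y": 0,"z": 0.002,"ax": 0,"ay": 0,"az": 0.1,"fingers": 0}
    - {"x": 0,"y": 0,"z": 0.003,"ax": 0,"ay": 0,"az": 0.2,"fingers": 0}
    - {"x": 0,"y": 0,"z": 0.004,"ax": 0,"ay": 0,"az": 0.3,"fingers": 0}

```text
time_s: 19.4
eef_pos: [0.6394, -0.0114, 0.1128]
eef_rot: [0.001, 0.95, 0.312, 0.001]
ft_force: [-1.6, -1.1, 9.6]
opening: 0.0599
finger_force: 76.0
```

```bash
python3 lid.py
```

```text
t 19.4 pos [ 0.6394 -0.0114  0.1128] yaw -53.67 tilt [ 6.e-04  2.e-03 -1.e+00] q7 -0.71 open 0.0599 F [-1.6 -1.1  9.6] shift units [-0.015 -0.011 -0.581] az None
moment [-0.15  0.43  1.51]
lid top world z 0.1303 slopes [ 0.003 -0.005] rel TCP -0.0174
tool x range [-0.0281  0.0305]
closed lid top 0.1303
shoulder 0.1006 11172
```

servo_tool:
  steps:
    - {"x": 0,"y": 0,"z": 0,"ax": 0,"ay": 0,"az": 0.08,"fingers": 0}
    - {"x": 0,"y": 0,"z": 0,"ax": 0,"ay": 0,"az": 0.08,"fingers": 0}
    - {"x": 0,"y": 0,"z": 0,"ax": 0,"ay": 0,"az": 0.03,"fingers": 0}
    - {"x": 0,"y": 0,"z": 0,"ax": 0,"ay": 0,"az": 0.03,"fingers": -0.8}
    - {"x": 0,"y": 0,"z": 0,"ax": 0,"ay": 0,"az": 0.03,"fingers": -0.8}
    - {"x": 0,"y": 0,"z": 0,"ax": 0,"ay": 0,"az": 0.03,"fingers": -0.8}

```text
time_s: 20.2
eef_pos: [0.6382, -0.0104, 0.1106]
eef_rot: [-0.0, 0.953, 0.304, -0.0]
ft_force: [0.2, 0.4, -0.0]
opening: 0.0765
finger_force: 0.0
```

servo_tool:
  steps:
    - {"x": 0,"y": 0,"z": -0.1,"ax": 0,"ay": 0,"az": 0,"fingers": -0.8}
    - {"x": 0,"y": 0,"z": -0.3,"ax": 0,"ay": 0,"az": 0,"fingers": -0.8}
    - {"x": 0,"y": 0,"z": -0.6,"ax": 0,"ay": 0,"az": 0,"fingers": -0.8}
    - {"x": 0,"y": 0,"z": -0.9,"ax": 0,"ay": 0,"az": 0,"fingers": -0.8}
    - {"x": 0,"y": 0,"z": -0.9,"ax": 0,"ay": 0,"az": 0,"fingers": -0.8}

```text
time_s: 20.82
eef_pos: [0.6414, -0.0116, 0.2518]
eef_rot: [0.001, 0.953, 0.303, 0.005]
ft_force: [-0.1, 0.1, -0.2]
opening: 0.0769
finger_force: 0.0
```

```bash
python3 - <<'E'
from h import *
c=cam("wrist"); P=cloud(c); cv2.imwrite("pics/w5.png",c["frame"])
for n,x,y in (("lid",.6385,-.011),("j0",.6345,.0945),("j1",.6397,-.1172)):
    q=P[(P[...,2]>.12)&(np.hypot(P[...,0]-x,P[...,1]-y)<.022)]; print(n,len(q),np.median(q[:,2]).round(4) if len(q) else 0)
q=P[(P[...,2]>.122)&(P[...,2]<.142)&(np.hypot(P[...,0]-.638,P[...,1]+.0105)<.036)]
print(cv2.minEnclosingCircle((q[:,:2]*1000).astype(np.float32)))
to((.6,0,.2))
s=cam("scene"); cv2.imwrite("pics/s5.png",s["frame"])
E
```

```text
lid 6257 0.1317
j0 4077 0.1303
j1 2035 0.1304
((639.5776977539062, -11.97006893157959), 31.68503189086914)
t 20.88 pos [ 0.6398 -0.0111  0.2491] yaw -54.68 tilt [ 0.0045  0.0024 -1.    ] q7 -0.79 open 0.0768 F [-0.6 -0.7 -0.6] shift units [-0.175 -0.215  0.326] az None
```

View pics/s5.png

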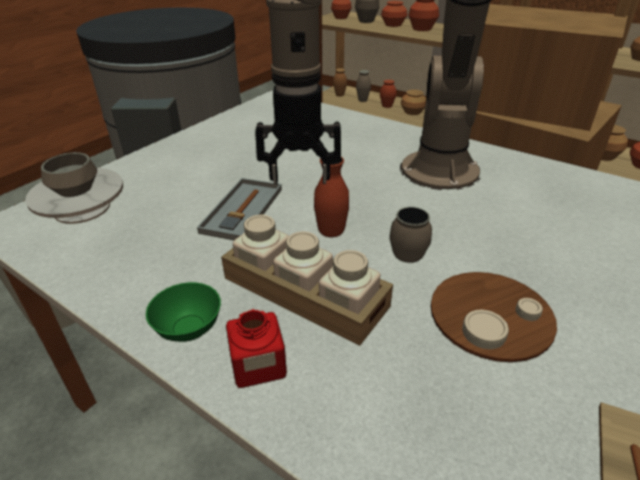

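The scene view shows the lid on the middle jar (302,245), the brush in the tray (240,210), and the vase, pot and other lids unmoved. The lid height read 1.4 mm high while the arm was still settling, so I'm checking it again.

servo_tool:
  steps:
    - {"x": 0,"y": 0,"z": 0,"ax": 0,"ay": 0,"az": 0,"fingers": -0.8}
    - {"x": 0,"y": 0,"z": 0,"ax": 0,"ay": 0,"az": 0,"fingers": -0.8}
    - {"x": 0,"y": 0,"z": 0,"ax": 0,"ay": 0,"az": 0,"fingers": -0.8}

```text
time_s: 21.3
eef_pos: [0.6382, -0.0107, 0.2454]
eef_rot: [-0.0, 0.953, 0.304, -0.001]
ft_force: [-0.3, -0.8, -1.1]
opening: 0.077
finger_force: 0.0
```

```bash
python3 - <<'E'
from h import *
for k in ("wrist","scene","wrist"):
    P=cloud(cam(k))
    for n,x,y in (("lid",.6395,-.0115),("j0",.6345,.0945),("j1",.6397,-.1172)):
        r=np.hypot(P[...,0]-x,P[...,1]-y)
        q=P[(P[...,2]>.12)&(P[...,2]<.15)&(r<.018)]; sh=P[(P[...,2]>.09)&(P[...,2]<.114)&(r>.034)&(r<.043)]
        A=np.c_[q[:,:2]-[x,y],np.ones(len(q))]; print(k,n,len(q),np.linalg.lstsq(A,q[:,2],rcond=None)[0].round(4),"shoulder",len(sh),np.percentile(sh[:,2],[25,50,75]).round(4) if len(sh) else 0)
E
```

```text
wrist lid 2261 [ 0.0013 -0.0026  0.1304] shoulder 2722 [0.0961 0.0979 0.1013]
wrist j0 2849 [ 0.0002 -0.0012  0.1303] shoulder 3211 [0.0969 0.1004 0.1021]
wrist j1 1357 [-1.800e-03 -1.000e-04  1.303e-01] shoulder 2430 [0.0964 0.0987 0.1016]
scene lid 171 [-1.000e-04 -9.300e-03  1.289e-01] shoulder 361 [0.0948 0.0974 0.0998]
scene j0 205 [-0.0052 -0.0003  0.1289] shoulder 421 [0.0957 0.099  0.1008]
scene j1 143 [ 0.0053 -0.0156  0.1287] shoulder 307 [0.0956 0.0984 0.1006]
wrist lid 2253 [-0.0004  0.0016  0.1304] shoulder 2728 [0.0961 0.0978 0.1014]
wrist j0 2834 [-0.001  -0.0003  0.1303] shoulder 3204 [0.097  0.1005 0.1021]
wrist j1 1346 [0.0038 0.0046 0.1303] shoulder 2400 [0.0964 0.0987 0.1016]
```

The lid is level and its top is at the same height as the two closed jars' lids, so it is fully home.

```bash
python3 -c "
from cell import bot
print(bot.close_job())"
```

```text
the job is handed in; nothing more can be done
None
```

The brush lies flat in the steel tray and the middle-sized lid is screwed clockwise to its stop on the open jar, level with the closed jars' lids; the other items look unmoved, and the job is handed in at about 21 s.

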